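# Clamp up a bonded block in the bonding jig

### The job

Take the green-topped bonded block out of the blue tray and set it flat in the nest of the bonding jig, long way along the cheeks, then lower the steel pressure plate onto it, boss up, between the cheeks, and swing the red toggle-clamp handle fully down so that the clamp holds the plate. Lower the block and the plate into place in the gripper, never let them drop. Leave the orange-topped block, the tape roll, the C-clamp and the glass dome where they are.

Things in the scene. Friction and masses are not known exactly. Their poses are not given: they have to be found in the camera images.
- block: The bonded block to load: green top half, yellow bond line, aluminium lower half; 62 long (x) by 44 wide (y) by 30 mm high, 0.14-0.28 kg. Origin: centre of the underside, z up. Either end may lead. In the tray only its long sides (44 apart) can be gripped, in the jig only its ends (62 apart): put it down and retake it between.
- spare: A cured block of the same size and frame with an orange top, in the tray's other lane. Leave it.
- tray: Fixed blue plastic tray, 146 (x) by 164 (y) by 42 mm high, walls and floor 4 thick. Origin: centre of the underside. A divider along x makes two lanes centred at y = -40 and +40, each 138 long (x) by 76 wide (y) inside. A block lies in each, its length across the lane (along y); which lane holds which varies. Tray and jig may swap sides.
- mat: Fixed dark grey set-down mat, 100 (x) by 140 (y) by 2 mm thick, origin at the centre of its underside. Clear at the start: a free place to put the block down. It, the pressure plate and the tape roll lie in a row ahead of the robot, in any order.
- plate: Loose steel pressure plate, 58 long (x) by 44 wide (y) by 10 mm thick, with a dark steel boss, 24 (x) by 24 (y), standing 26 above its middle (36 high in all); 0.22-0.34 kg. Origin: centre of the underside, z up. Pick it by the boss. Either end may lead.
- jig: Fixed bonding jig on an aluminium base plate 130 (x) by 190 (y) by 12 mm thick. Origin: centre of the underside. The nest is at y = -55. A grey riser, 50 wide in x, from y = 8 to y = 82 and 76 high, carries the toggle clamp, whose side plates reach 120 high.
- nest (a point): Centre of the nest's floor, 15 mm above the jig's underside, axes as the jig's. Grey cheeks, 56 long (x), 10 thick, 49 high, have inner faces at y = -25 and 25, the top 10 flaring out by 4. Lips 4 high, 6 thick, at x = -35 and 35 (inner faces); ends open above. Block seats on the floor, plate on the block (underside 30 up), lengths along x: 3 mm free each side.
- clamp_handle (a joint): Handle angle, rad: 0 = fully down (level, towards jig +y; clamp shut, a hard stop), 1.2-1.34 at the start (nearly upright, open). Turns about the jig's x axis through handle_pivot and stays where it is left. Pushing its end over and down towards jig +y takes 6 to 13 N.
- handle_pivot (a point): Point on the handle's hinge axis, fixed to the jig at x = 0, y = 66, z = 112 mm of it; axes as the jig's.
- handle_tip (a point): End of the red handle on its centre line, 95 mm from the pivot; the handle is 20 thick. y runs out along the handle; z is square to it, up when the handle is level.
- clamp_bar (a joint): Angle of the steel clamp bar above level, rad; the linkage makes it 1.45 times the handle angle. Pivot at y = 22, z = 105 of the jig; the bar is 87 long, 20 wide, 12 mm thick. 0: level over the nest. At the start 1.74-1.95: up and leaning back from the nest, highest point about 195 mm, spindle towards the nest (not past jig y = 0).
- clamp_foot: Spring-loaded black rubber foot on the clamp bar's spindle, 20 mm across. Origin: centre of its lower face. Shut on a loaded jig it bears on the boss (66 above the nest floor) and gives 6 mm, at 0.6 N per mm.
- tape: Loose roll of cream masking tape lying flat, 90 across, 25 mm high, origin at the centre of its underside. Leave it.
- cclamp: Loose grey C-clamp lying flat, about 66 (x) by 125 (y) by 14 mm high, origin below its middle. Leave it.
- dome: Loose clear glass dome, 104 across, 52 mm high, origin at the centre of its underside. Leave it.
Not all that is in view belongs to the job. What is shaped like the block but pink or purple is not meant.

How it is judged:
On the way, in this order (a step that is already met when the one before it is completed fails the run):
1. the block is lowered into the nest in the gripper and stands flat on its floor (x of block in the frame of nest between -0.006 and 0.006 m and y of block in the frame of nest between -0.006 and 0.006 m and z of block in the frame of nest between -0.005 and 0.005 m and angle between the x axis of block and the x axis of nest, either way round below 0.15 rad and angle between block's own z axis and vertical below 0.06 rad and contact force between the fingers and block above 0.5 N), for 0.04 s.
2. the plate is lowered onto the seated block in the gripper (x of block in the frame of nest between -0.006 and 0.006 m and y of block in the frame of nest between -0.006 and 0.006 m and z of block in the frame of nest between -0.0025 and 0.0025 m and angle between the x axis of block and the x axis of nest, either way round below 0.15 rad and angle between each of block, plate's own z axis and vertical below 0.06 rad and x of plate in the frame of nest between -0.008 and 0.008 m and y of plate in the frame of nest between -0.006 and 0.006 m and z of plate in the frame of nest between 0.025 and 0.035 m and angle between the x axis of plate and the x axis of nest, either way round below 0.2 rad and contact force between the fingers and plate above 0.5 N), for 0.04 s.
3. the clamp handle is down and the foot bears on the plate (x of block in the frame of nest between -0.006 and 0.006 m and y of block in the frame of nest between -0.006 and 0.006 m and z of block in the frame of nest between -0.0025 and 0.0025 m and angle between the x axis of block and the x axis of nest, either way round below 0.15 rad and angle between each of block, plate's own z axis and vertical below 0.06 rad and x of plate in the frame of nest between -0.008 and 0.008 m and y of plate in the frame of nest between -0.006 and 0.006 m and z of plate in the frame of nest between 0.027 and 0.033 m and angle between the x axis of plate and the x axis of nest, either way round below 0.2 rad and value of joint clamp_handle below 0.06 rad and contact force between clamp_foot and plate above 0.5 N), for 0.2 s.
At the end, for the whole second after the job is handed in: Block flat in the nest (6 mm of centre, 2.5 mm of the floor, 0.15 rad); plate flat on it, boss up (8 mm along, 6 mm across, 3 mm in height, 0.2 rad); neither tilted over 0.06 rad; handle below 0.06 rad and foot pressing on the plate with over 0.5 N; both at rest (under 0.02 m/s) (all of step 3 and linear speed of each of block, plate below 0.02 m/s); the robot touches nothing.
It fails at once if the orange-topped block is moved more than 12 mm (distance of spare from where it was at the start of the episode above 0.012 m).
It fails at once if the tape roll, C-clamp or glass dome is moved more than 15 mm (distance of any of tape, cclamp, dome from where it was at the start of the episode above 0.015 m).
It also fails if it takes over 72 s, if anything falls off the work surface, if the arm or the gripper's body presses on something with over 40 N, if the wrist force passes 120 N, or if a joint passes its speed limit or range.

### The arm

A 6-joint arm with a two-finger parallel gripper is mounted at the origin on the work surface. World frame = base frame: x ahead of the robot, y to its left, z up, the work surface at z = 0. Lengths are in m, angles in rad, forces in N, time in s.
With the tool pointing down it reaches from about 0.35 to 0.725 m from the base axis. Payload 6 kg.
Tool frame: the origin (TCP) lies at the very end of the fingers, on their centre line; the grasp point (between the pads) lies 19 mm behind it; x points along the fingers, y is the direction in which the jaws open and shut, and the axes are right-handed (so a half turn about x gives the same grasp; the last joint's range is limited). The gripper opens to 85 mm and grips with 20 to 120 N. Pads are 22 mm wide; open, the fingers measure 114 mm over their backs; the gripper's body (76 mm by 85 mm) begins 54 mm behind the grasp point. The pads swing forward as they close: fully open they stand 13 mm farther back than shut.
Start: joints at [-0.96, 0.04, 0.085, 0, -1.615, -0.334], TCP at [0.164, -0.577, 0.231] pointing down, gripper open.
Joint ranges: [-2.56, 2.56], [-1.29, 2.01], [-1.08, 1.49], [-3.29, 1.98], [-2.81, -0.18], [-2.99, 2.99]. Speed limits (rad/s): [2.57, 2.57, 3.01, 3.14, 3.14, 3.14].

### API

Orientations are given as a unit quaternion [w, x, y, z].
In Python, from cell import env gives the robot as it stands. Calls block until the motion is done:
- env.movep(position, orientation): joint-space move of the TCP to a pose.
- env.servo_line(position, rot=None, feed=0.15): straight line of the TCP; rot=None keeps the orientation; feed is the mean speed in m/s.
- env.goto_joints(angles): joint-space move.
- env.open() and env.grab(force=None): open the fingers fully, or close them until they stop; force is the grip in N (None keeps the last).
- env.hold(seconds).
- env.inverse_kinematics(position, orientation): joint angles nearest the present ones, or None.
- env.observe(): the state.
- env.read_camera(name): name is "scene" or "top" or "wrist"; returns (picture, depth): 420x560x3 uint8, red, green, blue; 420x560 float32, m along the optical axis (not along the pixel's ray), 0 where there is no reading.
- env.camera_info(name): a dict with "K" (3x3 intrinsics, pixels), "rvec" (rotation vector, rad) and "tvec" (3), from world to camera coordinates, as OpenCV has them. Camera axes: x right, y down, z forward; pixel columns grow to the right and rows downward; lengths in m; the calibration is good to about 2 mm. A picture is of the moment at which its call begins: read the wrist's pose just before it. camera_info takes no time and is no camera call; for the wrist camera it gives the pose at the moment of the call.
A pose or a line that the arm cannot do raises env.PlanningError and nothing moves.
- env.sign_off(): hands the job in, once; it reports no verdict.
The state is a dict: "clock": time; "qpos": joint angles; "qd": joint speeds; "effort": joint torques, N m; "ee_pos": TCP position; "tool_rot": TCP orientation; "ft_force": force on the tool from outside, world axes, zero at the start; "ft_torque": the same for the moment, N m; "gripper_width": finger opening in m.
Only numpy, scipy, OpenCV 4.12 (cv2) and the standard library are available. Lean on these libraries where they do the work, as an engineer would, in place of code of your own. Each camera call takes 0.05 s, during which the arm holds its last target. There are 200 camera calls.

## Working session

There is one attempt and no reset: what is moved stays moved. The work goes in short steps, each a Python script; the robot and the scene stay as the last script left them, time stands still between calls to the robot, and variables do not carry over. Pictures are saved under pics/ and viewed, about 8 in all and at most 12, crops included, and the job is handed in when it is done.

```bash
ls; mkdir -p pics; python3 - <<'E'
from cell import env
import cv2,numpy as np
for n in ["top","scene"]:
    p,d=env.read_camera(n); cv2.imwrite(f"pics/{n}0.png",p[:,:,::-1]); np.savez(f"{n}0.npz",p=p,d=d)
    i=env.camera_info(n); print(n,{k:np.round(v,4).tolist() for k,v in i.items()})
s=env.observe(); print(s)
E
```

```text
pics
top {'K': [[442.2306, 0.0, 276.6237], [0.0, 442.2306, 210.0483], [0.0, 0.0, 1.0]], 'rvec': [2.1387, -2.2009, 0.1162], 'tvec': [0.0373, 0.5808, 1.1488]}
scene {'K': [[462.9151, 0.0, 282.0988], [0.0, 462.9151, 207.6993], [0.0, 0.0, 1.0]], 'rvec': [2.1618, 0.9268, -0.4045], 'tvec': [-0.4096, -0.2168, 1.5453]}
{'clock': 0.1, 'qpos': array([-9.60298133e-01,  4.07890204e-02,  8.39038419e-02, -4.25097892e-04,
       -1.61548528e+00, -3.33692599e-01]), 'qd': array([-0.0007288 , -0.00177325,  0.00195547,  0.00230626,  0.00062305,
        0.00308777]), 'effort': array([-5.44885566e-03, -3.69344866e+01,  3.48280549e+01,  6.95174083e+00,
       -4.60392883e-03, -7.59968088e-09]), 'ee_pos': array([ 0.16396395, -0.57685788,  0.23035054]), 'tool_rot': array([ 0.70022465, -0.09699597,  0.70046337,  0.09812386]), 'ft_force': array([ 0.08820916,  0.28628538, -0.08398876]), 'ft_torque': array([ 0.01730333,  0.00103858, -0.01599637]), 'gripper_width': 0.08565567176461848}
```

View pics/top0.png

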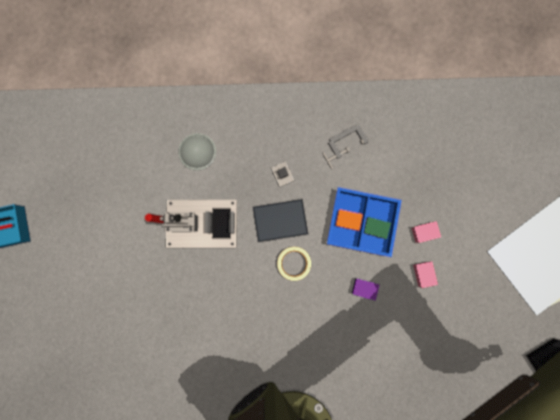

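View pics/scene0.png

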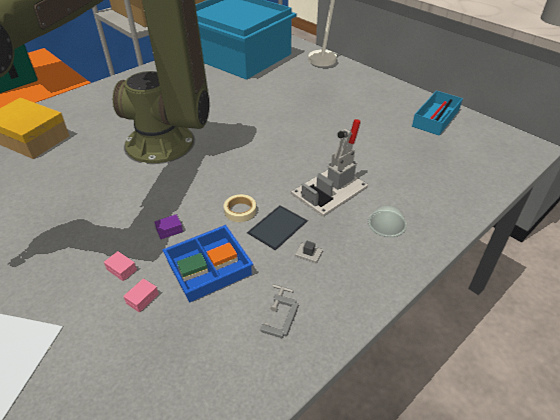

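Top view: tray at about (365,222), with orange at (349,220) and green at (377,228). Mat is at (280,220), plate (283,173), tape (294,263) and jig (202,223), with nest at (221,223) and the red handle on its left. The scene view agrees with this.

```bash
cat > h.py <<'E'
from cell import env
import cv2,numpy as np
from scipy.spatial.transform import Rotation as R
def cloud(name,p=None,d=None):
    i=env.camera_info(name)
    if p is None: p,d=env.read_camera(name)
    K=i["K"];Rm=cv2.Rodrigues(np.array(i["rvec"]))[0];t=np.ravel(i["tvec"])
    v,u=np.indices(d.shape)
    c=np.stack([(u-K[0][2])/K[0][0]*d,(v-K[1][2])/K[1][1]*d,d],-1)
    w=(c-t)@Rm; w[d==0]=np.nan
    return p,w,cv2.cvtColor(p,cv2.COLOR_RGB2HSV)
def rect(w,m):
    "centre, long-side yaw (deg, in (-90,90]), sizes of largest blob of mask m seen from above, mean z"
    n,l,s,_=cv2.connectedComponentsWithStats(m.astype(np.uint8)); k=1+np.argmax(s[1:,4]) 
    q=w[l==k]; q=q[np.isfinite(q[:,0])]
    (c,sz,a)=cv2.minAreaRect((q[:,:2]*1000).astype(np.float32))
    if sz[0]<sz[1]: a+=90; sz=sz[::-1]
    a=(a+90)%180-90
    return np.round(c,1),round(a,1),np.round(sz,1),round(np.median(q[:,2])*1000,1),len(q)
def down(yaw):
    "tool pointing down, jaw (tool y) at yaw rad from world x"
    x=np.array([0,0,-1.]);y=np.array([np.cos(yaw),np.sin(yaw),0])
    q=R.from_matrix(np.c_[x,y,np.cross(x,y)]).as_quat(); return q[[3,0,1,2]]
E
cat > a.py <<'E'
from h import *
f=np.load("top0.npz");p,w,h=cloud("top",f["p"],f["d"])
H,S,V=[h[...,k].astype(int) for k in range(3)];z=w[...,2]
v,u=np.indices(z.shape)
box=lambda a,b,c,d:(u>a)&(u<b)&(v>c)&(v<d)
print("green",rect(w,(H>40)&(H<90)&(S>80)&box(325,405,185,260)))
print("orange",rect(w,(H<20)&(S>150)&box(325,405,185,260)))
print("tray",rect(w,(z>.03)&(z<.06)&(H>100)&(S>150)&box(320,410,180,265)))
print("mat",rect(w,(V<75)&box(245,315,190,250)))
print("base",rect(w,(z>.007)&box(155,245,190,255)))
print("cheek",rect(w,(z>.04)&(z<.072)&box(200,245,200,245)))
print("plate",rect(w,(z>.005)&box(265,300,155,192)))
print("boss",rect(w,(z>.025)&box(265,300,155,192)))
print("tape",rect(w,(z>.012)&box(270,315,240,285)))
print("dome",rect(w,(z>.006)&box(170,220,130,175)))
print("red",rect(w,((H<8)|(H>172))&(S>170)&box(135,170,205,235)))
print("cclamp",rect(w,(z>.006)&box(315,375,115,175)))
E
python3 a.py
```

```text
green (array([ 527.5, -243.8]), 72.5, array([62. , 42.7]), np.float64(33.7), 370)
orange (array([ 549.4, -172.7]), 76.8, array([67.4, 41.3]), np.float64(33.4), 358)
tray (array([ 543.2, -208. ]), 76.8, array([170.1, 149.8]), np.float64(41.2), 761)
mat (array([569.3,  59.1]), -33.5, array([123.9,  66.5]), np.float64(2.0), 96)
base (array([553.5, 225.2]), 88.4, array([189.2, 127.7]), np.float64(13.5), 3419)
cheek (array([551.9, 201.3]), -0.9, array([55.7, 12.7]), np.float64(58.6), 131)
plate (array([682. ,   3.2]), 24.5, array([58. , 45.3]), np.float64(10.6), 331)
boss (array([681.9,   2.3]), 23.6, array([24.6, 23.9]), np.float64(35.6), 88)
tape (array([438.3, -20.7]), 43.6, array([87.9, 86.1]), np.float64(24.5), 446)
dome (array([749.7, 235.2]), -0.9, array([98.1, 93.5]), np.float64(36.8), 917)
red (array([555.5, 306.6]), 86.9, array([22.7, 14.8]), np.float64(198.3), 85)
cclamp (array([ 760.5, -168.7]), -55.1, array([132.6,  68. ]), np.float64(11.3), 433)
```

```bash
cat > b.py <<'E'
from h import *
env.movep([.5275,-.2438,.22],down(np.radians(-17.5)))
s=env.observe();print(s["clock"],s["qpos"].round(2),s["ee_pos"].round(4))
p,w,h=cloud("wrist");cv2.imwrite("pics/w1.png",p[:,:,::-1])
H,S,V=[h[...,k].astype(int) for k in range(3)];z=w[...,2]
print("green",rect(w,(H>40)&(H<90)&(S>80)&(z>.025)))
print("orange",rect(w,(H<20)&(S>150)&(z>.025)))
m=(z>.036)&(z<.048)&(H>100)&(H<125)&(S>150)
print("tray",rect(w,m))
E
python3 b.py
```

```text
2.8417 [-0.09 -0.01  0.01  0.   -1.59  2.92] [ 0.5274 -0.2441  0.22  ]
green (array([ 531.7, -241.6]), 73.0, array([61.7, 43. ]), np.float64(33.8), 2406)
orange (array([ 554.4, -168.3]), 76.2, array([61.2, 42.7]), np.float64(33.7), 2819)
tray (array([ 547.4, -206. ]), 76.9, array([171.4, 152.9]), np.float64(41.6), 6202)
```

View pics/w1.png

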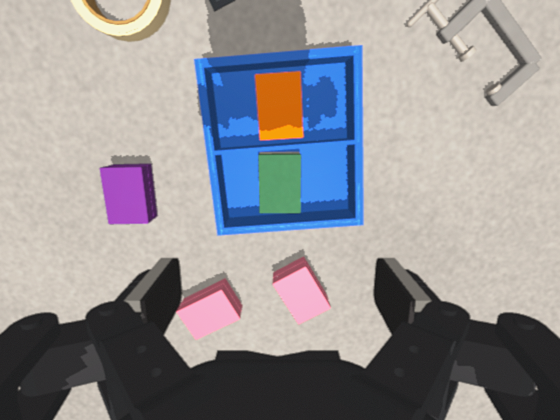

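The wrist view shows the green block centred at (280,183), clear of the tray walls, and orange at (279,105). The top and wrist cameras differ by about 4 mm, so I'll grasp at the mean and calibrate both on the gripped block.

```bash
cat >> h.py <<'E'
def go(pos,yaw,line=False,feed=.15):
    "move above/at pos with whichever half turn keeps joint 6 smaller"
    best=None
    for k in (0,np.pi):
        q=env.inverse_kinematics(pos,down(yaw+k))
        if q is not None and (best is None or abs(q[5])<abs(best[0])): best=(q[5],down(yaw+k))
    env.movep(pos,best[1])
def st(tag=""):
    s=env.observe();print(tag,"t",round(s["clock"],2),"p",(s["ee_pos"]*1000).round(1),"f",s["ft_force"].round(1),"w",round(s["gripper_width"]*1000,1),"q6",round(s["qpos"][5],2));return s
E
cat > c.py <<'E'
from h import *
y=np.radians(-17)
P=np.array([.5316,-.2432,0])
go(P+[0,0,.12],y); st()
env.servo_line(P+[0,0,.035],feed=.2); 
env.servo_line(P+[0,0,.008],feed=.06); st("down")
env.grab(45); st("grab")
env.servo_line(P+[0,0,.02],feed=.05); st("lift")
env.servo_line(P+[0,0,.13],feed=.25); st("up")
go([.56,.02,.13],y);st("mat")
p,w,h=cloud("top");np.savez("top1.npz",p=p,w=w)
p,w,h=cloud("wrist");cv2.imwrite("pics/w2.png",p[:,:,::-1])
E
python3 c.py
```

```text
t 5.53 p [ 531.6 -243.2  120.1] f [-0.6 -0.2  0.4] w 85.0 q6 -0.21
down t 6.71 p [ 531.5 -243.3    7.9] f [-0.6  0.   0.6] w 85.8 q6 -0.21
grab t 7.17 p [ 531.9 -243.2    8.5] f [0.3 1.4 2.4] w 43.1 q6 -0.21
lift t 7.57 p [ 531.7 -243.2   20.3] f [-0.4 -0.8 -1.8] w 43.0 q6 -0.21
up t 8.16 p [ 531.5 -243.   130. ] f [-0.7 -0.4 -2.8] w 43.0 q6 -0.21
mat t 9.19 p [559.8  19.1 129.5] f [-0.5 -1.5 -1.6] w 43.2 q6 -0.69
```

View pics/w2.png

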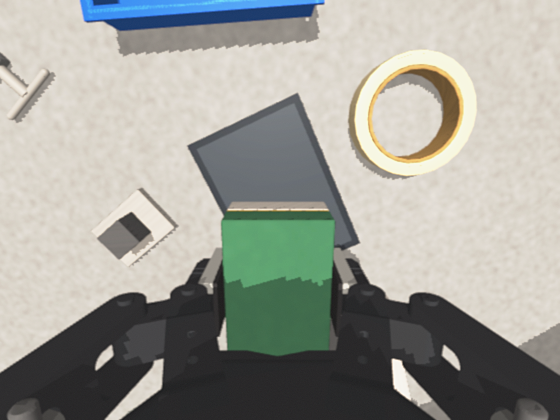

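The green block is held square in the jaws. Mat beyond it, tape at (413,112), plate at (135,225).

```bash
cat > d.py <<'E'
from h import *
y=np.radians(-17); P=np.array([.555,.012,0])
env.servo_line(P+[0,0,.03],feed=.2); env.servo_line(P+[0,0,.0095],feed=.05)
s=st("near");z=.0095
while z>.005 and s["ft_force"][2]<3:
    z-=.001; env.servo_line(P+[0,0,z],feed=.02); s=st()
Q=s["ee_pos"]; env.open(); env.hold(.1); env.servo_line(P+[0,0,.06],feed=.2)
np.save("Q.npy",Q)
go([P[0],P[1],.22],y+np.pi/2); st("look")
p,w,h=cloud("wrist");cv2.imwrite("pics/w3.png",p[:,:,::-1])
H,S,V=[h[...,k].astype(int) for k in range(3)]
print("green",rect(w,(H>40)&(H<90)&(S>80)&(w[...,2]>.02)&(w[...,2]<.045)))
print(env.camera_info("wrist"))
E
python3 d.py
```

```text
near t 10.5 p [555.   11.9   9.4] f [ 0.  -0.2 -1.1] w 43.4 q6 -0.68
 t 10.75 p [555.1  12.1   8.7] f [ 0.2  0.1 -1.4] w 43.0 q6 -0.68
 t 11.0 p [555.   12.    7.5] f [-0.   0.3 -2. ] w 42.9 q6 -0.68
 t 11.25 p [555.   12.    6.5] f [ 0.4 -0.9 -0.4] w 43.2 q6 -0.68
 t 11.5 p [555.2  12.    6.5] f [-4.2  0.4  7. ] w 43.2 q6 -0.68
look t 13.92 p [554.7  12.  218.9] f [0.  0.4 0. ] w 85.5 q6 0.89
green (array([556.8,  12.7]), 72.8, array([61.3, 43.9]), np.float64(31.7), 2443)
{'K': array([[322.2352631 ,   0.        , 277.27215107],
       [  0.        , 322.2352631 , 208.52715965],
       [  0.        ,   0.        ,   1.        ]]), 'rvec': array([-1.76233677,  2.3836194 ,  0.3191618 ]), 'tvec': array([0.17419387, 0.47790994, 0.50582678])}
```

```bash
cat > e.py <<'E'
from h import *
i=env.camera_info("wrist");C=-cv2.Rodrigues(i["rvec"])[0].T@np.ravel(i["tvec"]);s=st()
print("cam rel tool",(C-s["ee_pos"]).round(3))
for k in (-1.5,178.5):
    q=env.inverse_kinematics([.552,.17,.26],down(np.radians(k)));print(k,None if q is None else np.round(q,2))
q=[env.inverse_kinematics([.552,.17,.26],down(np.radians(k))) for k in (-1.5,178.5)]
# camera to -y: tool z axis sign decides; camera offset in tool frame
T=R.from_quat(np.roll(s["tool_rot"],-1)).inv().apply(C-s["ee_pos"]);print("in tool",T.round(3))
for k in (-1.5,178.5): print(k,R.from_quat(np.roll(down(np.radians(k)),-1)).apply(T).round(3))
E
python3 e.py
```

```text
t 13.97 p [554.7  12.  219. ] f [ 1.1 -0.2 -0.1] w 85.3 q6 0.89
cam rel tool [ 0.065 -0.019  0.142]
-1.5 [ 0.65 -0.01  0.08  0.   -1.67  2.47]
178.5 [ 0.65 -0.01  0.08  0.   -1.67 -0.67]
in tool [-0.142 -0.001 -0.068]
-1.5 [0.001 0.068 0.142]
178.5 [-0.001 -0.068  0.142]
```

```bash
cat > f.py <<'E'
from h import *
env.movep([.552,.165,.26],down(np.radians(178.5))); env.hold(.2); s=st()
p,w,h=cloud("wrist");cv2.imwrite("pics/w4.png",p[:,:,::-1]);np.savez("w4.npz",p=p,w=w)
z=w[...,2]; d=(np.abs(w[...,0]-.552)<.09)
print("base",rect(w,(z>.006)&(z<.2)&d&(w[...,1]>.08)&(w[...,1]<.35)))
print("cheeks-",rect(w,(z>.045)&(z<.07)&d&(w[...,1]<.165)&(w[...,1]>.1)))
print("cheeks+",rect(w,(z>.045)&(z<.07)&d&(w[...,1]>.165)&(w[...,1]<.215)))
print("floor",rect(w,(np.abs(z-.016)<.004)&d&(w[...,1]>.14)&(w[...,1]<.2)))
E
python3 f.py
```

```text
t 15.56 p [552.  164.7 259.9] f [-0.5 -0.2  0.3] w 85.3 q6 -0.66
base (array([557. , 227.8]), 88.6, array([189.4, 130.2]), np.float64(14.2), 16413)
cheeks- (array([554.9, 142.1]), -1.5, array([55.6, 11.9]), np.float64(60.6), 577)
cheeks+ (array([556.4, 203.8]), -1.1, array([56.1, 12.3]), np.float64(59.6), 698)
floor (array([554.8, 171.2]), 0.1, array([103.1,  57. ]), np.float64(14.8), 2715)
```

View pics/w4.png

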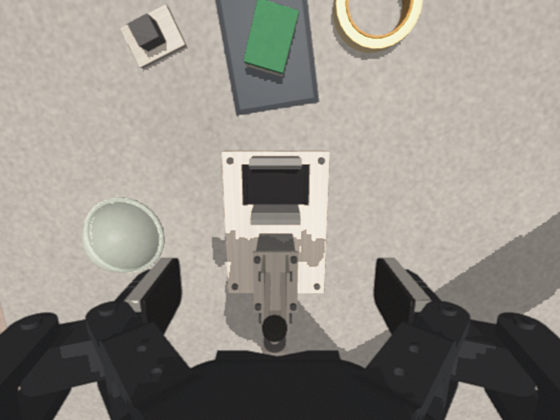

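The jig is clearly visible: nest at (275,185) between cheeks at y=163 and y=213, clamp open. The block is on the mat at (272,37). Now the retake, which calibrates the other camera axis.

```bash
cat > g.py <<'E'
from h import *
Q=np.load("Q.npy"); y=np.radians(73); P=np.array([.5551,.012,0])
env.movep(P+[0,0,.1],down(y)); env.servo_line(P+[0,0,.035],feed=.2); env.servo_line(P+[0,0,.008],feed=.06); st("down")
env.grab(45); env.hold(.1); s=st("grab"); np.save("G.npy",s["ee_pos"])
env.servo_line(P+[0,0,.02],feed=.05); st("lift")
env.servo_line(P+[0,0,.14],feed=.25); st("up")
p,w,h=cloud("wrist")
H,S,V=[h[...,k].astype(int) for k in range(3)]
print("green",rect(w,(H>40)&(H<90)&(S>80)&(w[...,2]>.1)))
cv2.imwrite("pics/w5.png",p[:,:,::-1])
E
python3 g.py
```

```text
down t 18.09 p [555.1  11.9   7.9] f [ 0.1 -0.3 -0.3] w 85.3 q6 -2.25
grab t 18.54 p [555.6  12.1   8.8] f [-0.1  0.7  4.4] w 61.0 q6 -2.25
lift t 18.93 p [555.  12.  20.] f [ 0.9  0.1 -2.5] w 61.0 q6 -2.25
up t 19.57 p [554.8  12.2 139.6] f [-0.2  0.1 -1.4] w 61.1 q6 -2.25
green (array([555.4,  12.5]), 72.8, array([61.8, 44.9]), np.float64(162.4), 15356)
```

View pics/w5.png

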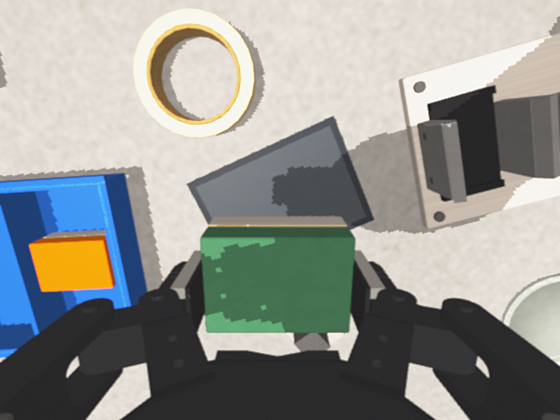

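Block gripped by its ends (61 mm) and square in the jaws; the jig nest is at (465,140). I'll hover just above the nest and measure the near cheek against the held block.

```bash
cat > i.py <<'E'
from h import *
env.movep([.5555,.1735,.14],down(np.radians(178.6))); env.servo_line([.5555,.1735,.09],feed=.15);env.hold(.2); s=st()
p,w,h=cloud("wrist");cv2.imwrite("pics/w6.png",p[:,:,::-1]);np.savez("w6.npz",p=p,w=w)
H,S,V=[h[...,k].astype(int) for k in range(3)];z=w[...,2]
print("green",rect(w,(H>40)&(H<90)&(S>80)&(z>.09)))
print("cheek-",rect(w,(z>.048)&(z<.07)&(w[...,1]<.165)&(w[...,1]>.1)))
print("base",rect(w,(z>.007)&(z<.07)&(w[...,1]<.165)&(w[...,1]>.08)))
E
python3 i.py
```

```text
t 21.71 p [556.2 173.8  91.6] f [-0.  -0.2 -2.4] w 61.1 q6 -0.67
green (array([557.4, 173.7]), -1.5, array([62.6, 44.8]), np.float64(114.4), 15374)
cheek- (array([555. , 142.4]), -1.5, array([56.2, 12.7]), np.float64(60.9), 1973)
base (array([555.1, 149.2]), -0.8, array([129.9,  33.3]), np.float64(14.1), 8546)
```

View pics/w6.png

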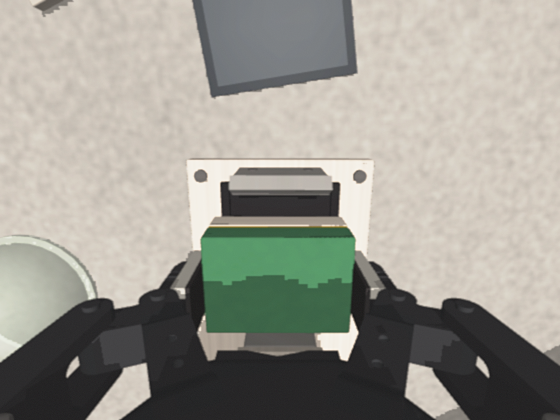

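```bash
cat > j.py <<'E'
from h import *
x,y=.5547,.1728
env.servo_line([x,y,.078],feed=.08);b=st("start")["ft_force"]
z=.078
while z>.0195:
    z-=.006 if z>.030 else .0015
    env.servo_line([x,y,z],feed=.05 if z>.03 else .03); s=st(); f=s["ft_force"]-b
    if f[2]>7 or np.hypot(*f[:2])>9: print("stop");break
E
python3 j.py
```

```text
start t 22.06 p [554.1 172.5  76.9] f [ 0.8 -0.3 -1.1] w 60.9 q6 -0.67
 t 22.32 p [554.5 172.7  71.5] f [ 0.3  0.9 -1.8] w 60.9 q6 -0.67
 t 22.59 p [554.4 172.7  65.4] f [ 0.3 -0.6 -1.8] w 61.3 q6 -0.67
 t 22.86 p [554.4 172.6  59.4] f [ 0.1 -0.3 -1.5] w 61.2 q6 -0.67
 t 23.12 p [554.4 172.6  53.4] f [ 1.4  0.3 -1.7] w 61.2 q6 -0.67
 t 23.39 p [554.4 172.6  47.4] f [ 0.2 -0.2 -0.8] w 61.0 q6 -0.67
 t 23.66 p [554.4 172.6  41.4] f [-0.7  0.2 -1.6] w 61.0 q6 -0.67
 t 23.93 p [554.4 172.6  35.4] f [ 1.1 -0.3 -1.8] w 60.4 q6 -0.67
 t 24.27 p [554.5 172.7  29.7] f [ 0.2 -0.2 -2.1] w 61.0 q6 -0.67
 t 24.52 p [554.7 172.8  28.4] f [ 1.  -1.9 -2.2] w 61.5 q6 -0.67
 t 24.77 p [554.6 172.8  26.9] f [-0.2 -0.1 -1.9] w 60.9 q6 -0.67
 t 25.02 p [554.6 172.8  25.4] f [ 0.1  0.  -2.4] w 60.7 q6 -0.67
 t 25.27 p [554.6 172.8  23.9] f [-0.1  1.  -2.2] w 61.2 q6 -0.67
 t 25.52 p [554.6 172.8  22.3] f [ 0.8  0.1 -1.4] w 60.6 q6 -0.67
 t 25.77 p [555.1 172.9  21.8] f [-0.1 -0.7  2.9] w 61.3 q6 -0.67
 t 26.02 p [555.1 172.9  21.8] f [-5.6 -0.9 10.4] w 60.8 q6 -0.67
stop
```

```bash
cat > k.py <<'E'
from h import *
env.open(); env.hold(.1); x,y=.5547,.1728
env.servo_line([x,y,.09],feed=.2); env.servo_line([x,y,.2],feed=.3); st()
p,w,h=cloud("wrist");cv2.imwrite("pics/w7.png",p[:,:,::-1])
H,S,V=[h[...,k].astype(int) for k in range(3)];z=w[...,2]
print("green",rect(w,(H>40)&(H<90)&(S>80)&(z>.03)&(w[...,1]<.22)))
for n,a,b in (("cheek-",.12,.158),("cheek+",.19,.22)): print(n,rect(w,(z>.048)&(z<.07)&(w[...,1]>a)&(w[...,1]<b)&(np.abs(w[...,0]-.555)<.04)&~((H>40)&(H<90)&(S>80))))
go_yaw=np.radians(204.5)
env.movep([.684,.004,.18],down(go_yaw)); env.hold(.15); st("plate")
p,w,h=cloud("wrist");cv2.imwrite("pics/w8.png",p[:,:,::-1]);z=w[...,2]
near=np.hypot(w[...,0]-.684,w[...,1]-.004)<.05
print("plate",rect(w,(z>.005)&near)); print("boss",rect(w,(z>.028)&near&(z<.05)))
E
python3 k.py
```

```text
t 27.52 p [554.6 173.  199.9] f [-0.   0.6 -0.8] w 85.7 q6 -0.67
green (array([556. , 172.7]), -1.6, array([62.1, 44. ]), np.float64(44.7), 2946)
cheek- (array([554.9, 142.1]), -1.4, array([55.7, 11.7]), np.float64(60.8), 827)
cheek+ (array([556.5, 204.3]), -1.4, array([56. , 12.9]), np.float64(59.8), 990)
plate t 28.57 p [683.7   5.2 180.2] f [-0.1 -0.1 -0.5] w 85.3 q6 0.13
plate (array([6.853e+02, 6.000e-01]), 24.3, array([99.4, 33.9]), np.float64(263.0), 32979)
boss (array([687. ,   4.3]), -67.7, array([24.1, 23.8]), np.float64(35.6), 699)
```

View pics/w8.png

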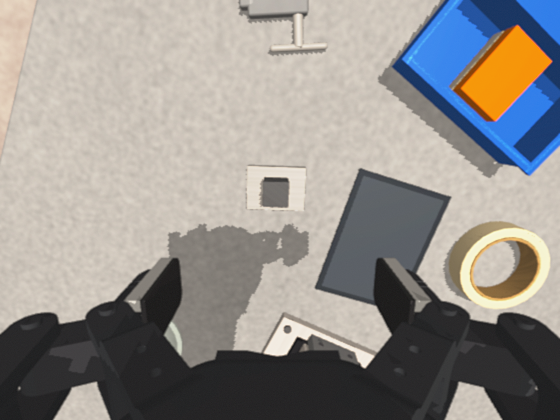

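The plate is at (276,188), square to the image; mat and tape are clear of it. In the previous frame the block sat within 0.5 mm of the midpoint between the cheeks.

```bash
cat > l.py <<'E'
from h import *
p,w,h=cloud("wrist");z=w[...,2];near=np.hypot(w[...,0]-.685,w[...,1]-.004)<.05
c,a,sz,*_=r=rect(w,(z>.005)&near&(z<.05));print("plate",r)
if not(15<a<30): a=24.4
Y=np.radians(a+180); P=np.array([.6855,.0045,0])
env.movep(P+[0,0,.1],down(Y)); env.servo_line(P+[0,0,.05],feed=.2); env.servo_line(P+[0,0,.0125],feed=.06); st("down")
env.grab(60); env.hold(.1); st("grab")
env.servo_line(P+[0,0,.025],feed=.05); env.servo_line(P+[0,0,.14],feed=.25); st("up")
x,y=.5547,.1728
env.movep([x,y,.15],down(np.radians(178.6))); env.servo_line([x,y,.105],feed=.15); env.hold(.2); s=st("hover")
p,w,h=cloud("wrist");cv2.imwrite("pics/w9.png",p[:,:,::-1]);np.savez("w9.npz",p=p,w=w)
z=w[...,2]; near=(np.abs(w[...,0]-x)<.05)&(np.abs(w[...,1]-y)<.045)
print("plate",rect(w,near&(z>.092)&(z<.112)),"boss",rect(w,near&(z>.117)&(z<.135)))
print("cheek-",rect(w,(z>.048)&(z<.07)&(w[...,1]<.165)&(w[...,1]>.1)))
E
python3 l.py
```

```text
plate (array([686.9,   4.4]), 22.6, array([57.9, 44.3]), np.float64(10.1), 2563)
down t 30.27 p [685.7   4.5  12.8] f [-0.3 -0.2  0.6] w 85.7 q6 0.1
grab t 30.96 p [685.8   4.6  12.9] f [0.2 0.8 2.6] w 23.0 q6 0.1
up t 31.97 p [685.2   4.7 139.5] f [-0.7  0.4 -4.3] w 23.3 q6 0.1
hover t 33.48 p [555.5 172.9 106.4] f [-0.9  0.2 -2.5] w 22.8 q6 -0.67
plate (array([556.2, 162.3]), -2.2, array([58.2, 24.3]), np.float64(103.2), 4366) boss (array([556.5, 172.7]), -1.5, array([50.3, 24.9]), np.float64(129.1), 4683)
cheek- (array([554.9, 142.5]), -1.6, array([56. , 12.4]), np.float64(60.9), 1688)
```

View pics/w9.png

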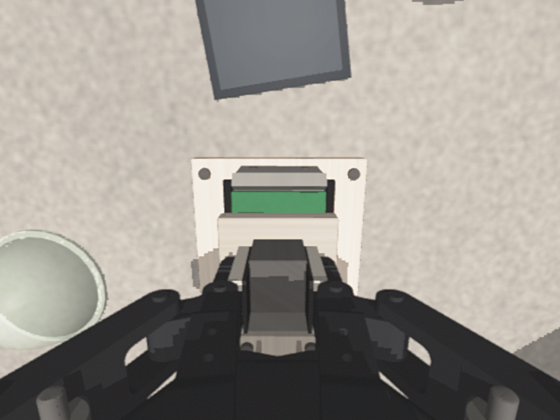

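The plate is held square in the jaws above the nest, with the green block seen in the nest at (278,203).

```bash
cat > m.py <<'E'
from h import *
x,y=.5547,.1728
env.servo_line([x,y,.083],feed=.08);b=st("start")["ft_force"]
z=.083
while z>.054:
    z-=.004 if z>.063 else .0012
    env.servo_line([x,y,z],feed=.04 if z>.063 else .025); s=st(); f=s["ft_force"]-b
    if f[2]>7 or np.hypot(*f[:2])>9: print("stop");break
else: print("no contact")
E
python3 m.py
```

```text
start t 33.95 p [554.3 172.5  82. ] f [ 0.3  0.1 -1.9] w 22.9 q6 -0.67
 t 34.2 p [554.6 172.8  78.9] f [-0.3  0.5 -2.8] w 23.0 q6 -0.67
 t 34.45 p [554.5 172.7  74.7] f [-0.   0.3 -2.4] w 22.9 q6 -0.67
 t 34.7 p [554.5 172.7  70.6] f [-0.4 -0.2 -2.6] w 23.1 q6 -0.67
 t 34.95 p [554.5 172.7  66.6] f [-0.6  0.7 -2.6] w 23.1 q6 -0.67
 t 35.26 p [554.6 172.7  62.7] f [ 1.   0.1 -3.2] w 22.9 q6 -0.67
 t 35.51 p [554.7 172.8  61.7] f [ 0.9 -0.4 -2.8] w 23.2 q6 -0.67
 t 35.76 p [554.7 172.8  60.5] f [ 0.2 -0.8 -2.3] w 23.1 q6 -0.67
 t 36.01 p [554.6 172.8  59.3] f [-0.6  0.2 -3.1] w 22.8 q6 -0.67
 t 36.26 p [554.6 172.8  58.1] f [-0.7  0.5 -1.5] w 23.0 q6 -0.67
 t 36.51 p [555.  172.9  57.9] f [-2.  -1.3  2.8] w 22.9 q6 -0.67
 t 36.76 p [555.  172.8  57.9] f [-6.6 -1.7  9. ] w 22.6 q6 -0.67
stop
```

```bash
cat > n.py <<'E'
from h import *
env.open(); env.hold(.1); x,y=.5547,.1728
env.servo_line([x,y,.11],feed=.2); env.servo_line([x,y,.25],feed=.3); st()
p,w,h=cloud("wrist");cv2.imwrite("pics/w10.png",p[:,:,::-1]);z=w[...,2]
near=(np.abs(w[...,0]-x)<.05)&(np.abs(w[...,1]-y)<.024)
print("plate",rect(w,near&(z>.049)&(z<.062)),"boss",rect(w,near&(z>.072)&(z<.09)))
env.grab(30)
i=env.camera_info("scene")
p,w,h=cloud("scene");H,S,V=[h[...,k].astype(int) for k in range(3)]
m=((H<8)|(H>172))&(S>150)&(np.abs(w[...,0]-.557)<.03)&(w[...,1]>.27)&(w[...,1]<.35)&(w[...,2]>.1)
q=w[m];print("red",len(q),q.min(0).round(3),q.max(0).round(3))
c=q.mean(0);d=np.linalg.svd(q-c)[2][0];print("axis",d.round(3),"angle",np.arctan2(abs(d[2]),abs(d[1])).round(3))
cv2.imwrite("pics/s1.png",cv2.resize(p[100:240,270:450,::-1],None,fx=4,fy=4))
E
python3 n.py
```

```text
t 38.53 p [554.5 172.9 249.5] f [-0.6 -0.3 -1. ] w 85.3 q6 -0.67
plate (array([555.9, 172.1]), -1.0, array([58.1, 43.3]), np.float64(54.7), 1583) boss (array([555.8, 172.2]), -0.9, array([24. , 23.6]), np.float64(80.6), 607)
red 133 [0.552 0.28  0.14 ] [0.571 0.318 0.207]
axis [ 0.036 -0.257 -0.966] angle 1.311
```

View pics/s1.png

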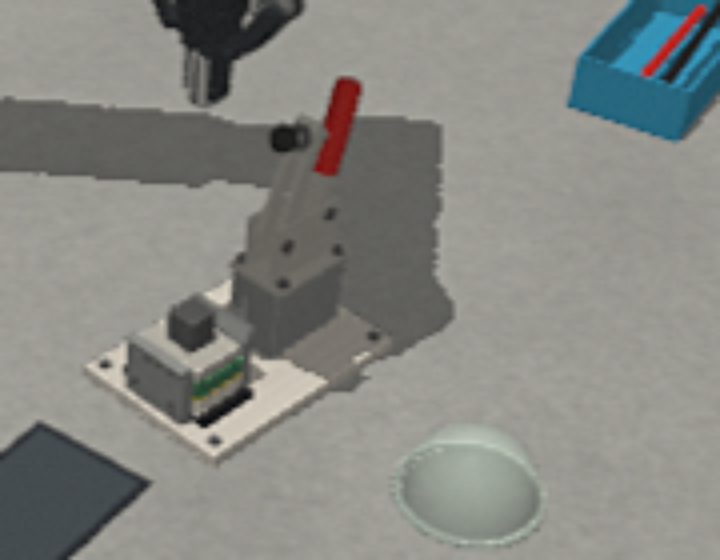

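The scene crop shows block and plate seated, boss up; the red handle is up at (338,125) with the bar just in front of it (angle about 1.31). Now the push along its arc.

```bash
cat > o.py <<'E'
from h import *
n=np.array([.5547,.1728]); d=np.array([np.sin(np.radians(1.4)),np.cos(np.radians(1.4))])
def tcp(th,r=.088,off=.010):
    jy=.066+r*np.cos(th)-off*np.sin(th)-.011; jz=.112+r*np.sin(th)+off*np.cos(th)
    return np.r_[n+d*(jy+.055),jz]
s0=tcp(1.42); q=down(np.radians(178.6))
env.movep(s0+[0,0,.05],q); env.servo_line(s0+[0,0,.002],feed=.12); st("start")
for th in np.arange(1.34,-.001,-.067):
    env.servo_line(tcp(max(th,0)),feed=.08); s=st(f"{th:.2f}"); f=s["ft_force"]
    if np.linalg.norm(f)>45: print("stop");break
E
python3 o.py
```

```text
start t 40.48 p [557.8 285.5 203.4] f [-0.2  0.7  1.3] w 0.0 q6 -0.82
1.34 t 40.73 p [557.7 293.7 200.4] f [-0.3 -0.7  0.6] w -0.1 q6 -0.83
1.27 t 40.98 p [558.  299.  199.7] f [ 0.3 -1.9  2.7] w 0.2 q6 -0.83
1.21 t 41.23 p [558.2 304.6 198.4] f [-0.2 -4.1  3.5] w -0.1 q6 -0.84
1.14 t 41.48 p [558.3 310.5 196.5] f [ 0.3 -1.7  4.3] w 0.2 q6 -0.84
1.07 t 41.73 p [558.3 316.3 194.2] f [ 0.6 -2.1  3.7] w 0.0 q6 -0.85
1.01 t 41.98 p [558.3 321.8 191.6] f [ 0.3 -1.8  4. ] w -0.2 q6 -0.86
0.94 t 42.23 p [558.4 327.  188.6] f [ 0.5 -1.2  2.9] w 0.1 q6 -0.86
0.87 t 42.48 p [558.5 332.  185.4] f [ 0.1 -1.2  1.7] w 0.2 q6 -0.87
0.80 t 42.73 p [558.6 336.8 182. ] f [ 0.5 -1.2  2. ] w 0.2 q6 -0.87
0.74 t 42.98 p [558.8 341.5 178.3] f [ 1.2 -1.4  2.1] w 0.0 q6 -0.88
0.67 t 43.23 p [558.9 345.8 174.4] f [ 1.2 -1.6  2.2] w -0.3 q6 -0.88
0.60 t 43.48 p [559.  349.9 170.1] f [ 1.  -0.9  2.8] w 0.0 q6 -0.89
0.54 t 43.73 p [559.1 353.7 165.4] f [ 1.3 -0.1  2.9] w 0.1 q6 -0.89
0.47 t 43.98 p [559.1 357.1 160.5] f [1.7 0.1 2.1] w -0.1 q6 -0.89
0.40 t 44.23 p [559.2 360.  155.4] f [0.8 0.2 2. ] w -0.0 q6 -0.9
0.34 t 44.48 p [559.2 362.7 150.1] f [ 0.1 -0.5  2.1] w -0.2 q6 -0.9
0.27 t 44.73 p [559.3 365.  144.7] f [1.  0.9 2.5] w -0.2 q6 -0.9
0.20 t 44.98 p [559.4 367.  139.1] f [0.6 0.8 2.4] w 0.2 q6 -0.9
0.13 t 45.23 p [559.4 368.6 133.4] f [1.  1.2 1.4] w -0.0 q6 -0.9
0.07 t 45.48 p [559.5 369.9 127.7] f [1.6 2.3 2.3] w 0.2 q6 -0.91
0.00 t 45.73 p [559.7 370.7 122.4] f [0.5 0.8 4.8] w 0.1 q6 -0.91
```

Handle followed all the way. Now press down to the hard stop, checking the force, then back off and look.

```bash
cat > p.py <<'E'
from h import *
s=st(); P=s["ee_pos"].copy(); P[2]=.122
for k in range(8):
    P[2]-=.001; env.servo_line(P,feed=.02); s=st(f"{P[2]:.3f}")
    if s["ft_force"][2]>22: break
env.servo_line(P+[0,0,.03+.122-P[2]],feed=.1); env.servo_line(P+[0,0,.15],feed=.25)
env.movep([.40,.0,.30],down(np.radians(178.6))); env.hold(.2); st("away")
for n in ("scene","top"):
    p,w,h=cloud(n);H,S,V=[h[...,k].astype(int) for k in range(3)]
    q=w[((H<8)|(H>172))&(S>150)&(np.abs(w[...,0]-.557)<.04)&(w[...,1]>.29)&(w[...,1]<.42)]
    print(n,"red",len(q),q.min(0).round(3),q.max(0).round(3))
    if len(q)>20:
        c=q.mean(0);d=np.linalg.svd(q-c)[2][0];print("axis",d.round(3))
    if n=="scene": a=cv2.resize(p[100:240,270:450,::-1],None,fx=4,fy=4)
cv2.imwrite("pics/s2.png",a)
E
python3 p.py
```

```text
t 45.73 p [559.7 370.7 122.4] f [0.5 0.8 4.8] w 0.1 q6 -0.91
0.121 t 45.98 p [559.8 370.8 122.3] f [-1.7 -0.6  6.5] w -0.0 q6 -0.91
0.120 t 46.23 p [559.8 370.8 122.1] f [-2.3 -1.3  9.4] w 0.1 q6 -0.91
0.119 t 46.48 p [559.9 370.8 122. ] f [-4.3 -0.8 12.8] w 0.2 q6 -0.91
0.118 t 46.73 p [559.9 370.8 121.9] f [-7.  -1.3 15.4] w -0.1 q6 -0.91
0.117 t 46.98 p [560.  370.9 121.8] f [-8.4 -2.4 19.1] w 0.1 q6 -0.91
0.116 t 47.23 p [560.  370.9 121.7] f [-9.3 -2.3 21.9] w -0.3 q6 -0.91
0.115 t 47.48 p [560.1 370.8 121.6] f [-11.9  -3.4  25.1] w 0.0 q6 -0.91
away t 50.29 p [400.3   0.5 299.7] f [-0.3  0.9  0.1] w -0.2 q6 -0.54
scene red 102 [0.554 0.319 0.108] [0.573 0.386 0.125]
axis [0.036 0.999 0.013]
top red 162 [0.549 0.319 0.115] [0.566 0.384 0.126]
axis [-0.056 -0.998  0.012]
```

View pics/s2.png

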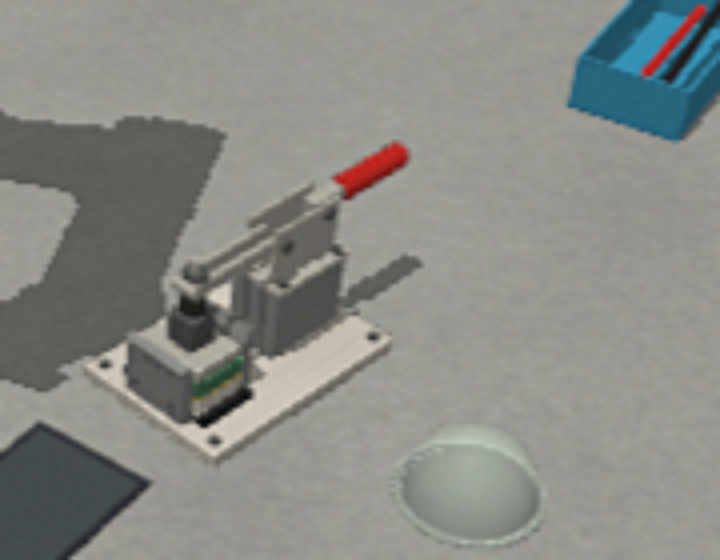

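The handle is down and level at (370,170). The bar is level and the foot bears on the boss at (190,300). The robot is clear, so I'm handing in.

```bash
python3 -c "
from h import *
st();print(env.sign_off());st()"
```

```text
t 50.39 p [4.002e+02 3.000e-01 2.998e+02] f [-0.   0.6 -0.3] w -0.2 q6 -0.54
the job is handed in; nothing more can be done
None
the job is handed in; nothing more can be done
```

The green-topped block and the pressure plate are in the nest, boss up, with the clamp shut on them. I handed the job in at 50.4 s of the 72 s; no verdict is reported.

- **What I did:** I picked the green block out of the tray by its long sides and set it down on the mat. I retook it by its ends and lowered it into the nest until it touched the floor. I lowered the plate by its boss onto the block the same way, then pushed the red handle along its arc to its stop, ending at about 25 N.
- **Block and plate:** Before clamping, the wrist camera put the block within about 0.5 mm and the plate within about 1 mm of the middle between the cheeks. The plate's top was at the expected height.
- **Clamp:** After the push, both fixed cameras showed the handle about 0.013 rad from level, and the scene picture showed the foot on the boss. I could not measure the foot's force on the plate.
- **Disagreement:** The top camera read about 4 mm away from the wrist camera and the arm. I worked from the wrist readings taken close up against the held parts.
- **Not checked:** I did not measure the orange block, tape roll, C-clamp and dome again at the end. The arm never knowingly touched them.

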